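# Fit the starwheel of a paint-bottle filler on its splined drive shaft

## Task

Change the filler over to small bottles: put the starwheel with six pockets on the machine's splined drive shaft, rocking it under light pressure until the teeth mesh (never force it), and push it gently fully home on the shoulder. Then turn it by the hub, with the shaft, until one of its pockets stands square to the loading chute so that the first waiting bottle could slide straight in, and let go. Leave the waiting bottles, the four-pocket wheel and the other things where they are.

Things in the scene. Friction and masses are not known exactly. Their poses are not given: they have to be found in the camera images.
- starwheel: The wheel to fit: white plastic plate 15 mm thick, 160 mm across, SIX half-round pockets 44 mm wide in its rim, six-sided hub upwards. About 0.4 kg. Lies flat on the table in one of two places. Origin: centre of the underside, on the bore axis; z up the hub; x through pocket 0. Any of its six positions on the shaft will do.
- hub_top (a point): Centre of the hub's top, 65 mm above the wheel's underside. Hub: hexagon, 48 mm over flats, flat normals towards the pockets (0, 60, 120.. degrees from the wheel's x). Through bore: minor radius 13.8 mm, with six straight slots 8.2 mm wide out to 16.8 mm radius, halfway between the pockets (30, 90, 150.. degrees from x).
- pocket0 (a point): Where the axis of a bottle in pocket 0 would stand: 82 mm from the wheel's axis, at 0 degrees from its x, 7.5 mm above the underside.
- pocket1 (a point): The same for pocket 1, at 60 degrees (counter-clockwise from above).
- pocket2 (a point): The same for pocket 2, at 120 degrees (counter-clockwise from above).
- pocket3 (a point): The same for pocket 3, at 180 degrees (counter-clockwise from above).
- pocket4 (a point): The same for pocket 4, at 240 degrees (counter-clockwise from above).
- pocket5 (a point): The same for pocket 5, at 300 degrees (counter-clockwise from above).
- filler: Bench filler, fixed: grey housing, steel deck 90 mm above the table, from -135 to +145 mm along its x, -125 to +235 mm along its y. Origin: at table height under the drive shaft. Chute along +y: two rails 51 mm apart, 123 mm high, 89 to 222 mm from the shaft. Curved rail, 107 mm radius, same height, round the +x side. Post of the filling head (swung out) at x +118, y +165 mm, 9 mm radius, top 235 mm up.
- shaft_seat (a point): On the upright drive shaft's axis, at the shoulder (44 mm across, 115 mm above the table) where the wheel's underside rests when home. Axes are the filler's, they do not turn with the shaft. Gearbox friction holds the shaft with about 0.14 N m: it turns with a meshed wheel turned by hand and stays where left. Do not press it with more than 25 N; 5 to 10 N is enough to feel the teeth and push home.
- shaft_tip (a point): Tip of the shaft, 58 mm above the shoulder. Six straight teeth (core 26 mm, 32 mm across, 6 mm wide) stand from the shoulder to 35 mm, flat on top; then a plain pilot, 13 mm radius to 48 mm, tapered to 8.5 mm at the tip, centres the bore first. The teeth's angle is not given (axes are the filler's): it varies and is found by feel or seen. Play of the mesh about 4 degrees either side.
- infeed (a point): Point on the chute's centre line 82 mm from the shaft axis, 122.5 mm above the table: the axis of a bottle just come from the chute. A pocket is square to the chute when its pocket point is here. At most 30 degrees of turning, the shorter way, bring some pocket here.
- wide_wheel: Another starwheel, for wide bottles: same plate and hub size but FOUR larger pockets (72 mm). Not to be used; lies flat in the other of the two places. Origin: centre of the underside.
- queue_bottle1: Small paint bottle, 40 mm across, 98 mm high, on the deck in the chute, first in line, 122 to 130 mm from the shaft. Origin: centre of its underside.
- queue_bottle2: Second waiting bottle, the same, behind the first.
- tall_bottle: Large paint bottle, 68 mm across, 150 mm high, beyond the wheels. Origin: centre of its underside.
- orange_bottle: Middle-sized paint bottle, 58 mm across, 125 mm high, beyond the wheels. Origin: centre of its underside.
- wrench: Open-ended wrench lying flat between the wheels and the robot.
- brush: Paint brush lying flat on the far side of the table.
Mind the look-alikes: they are no part of the job. Leave any red look-alike of the starwheel alone.

How it is judged:
By the outcome, as a careful person would: the job done as asked, in the order asked, and still so for the second after the job is handed in, with the robot touching nothing.
It also fails if it takes over 72 s, if anything falls off the work surface, if the arm or the gripper's body presses on something with over 40 N, if the wrist force passes 120 N, or if a joint passes its speed limit or range.

## Robot

A 6-joint arm with a two-finger parallel gripper is mounted at the origin on the work surface. World frame = base frame: x ahead of the robot, y to its left, z up, the work surface at z = 0. Lengths are in m, angles in rad, forces in N, time in s.
With the tool pointing down it reaches from about 0.3 to 0.875 m from the base axis. Payload 6.4 kg.
Tool frame: the origin (TCP) lies between the finger pads; the fingertips stand ctrl.tip_reach ahead of it and the grasp point (between the pads) lies 11 mm behind it (ctrl.tip_reach is the distance from the TCP to the fingertips, in m); z points along the fingers, x is the direction in which the jaws open and shut, and the axes are right-handed (so a half turn about z gives the same grasp; the last joint's range is limited). The gripper opens to 85 mm and grips with 20 to 120 N. Pads are 22 mm wide; open, the fingers measure 114 mm over their backs; the gripper's body (76 mm by 85 mm) begins 54 mm behind the grasp point. The pads swing forward as they close: fully open they stand 13 mm farther back than shut.
Start: joints at [1.129, 0.181, 1.607, -0, 1.354, -0.206], TCP at [0.134, 0.559, 0.239] pointing down, gripper open.
Joint ranges: [-2.99, 2.99], [-0.89, 2.07], [0.3, 2.58], [-1.14, 4.28], [0, 2.63], [-3.12, 3.12]. Speed limits (rad/s): [2.57, 2.57, 3.01, 3.14, 3.14, 3.14].

## Interface

Orientations are given as a unit quaternion [w, x, y, z].
In Python, from bench import telemetry, viewer, ticket, nets, ctrl gives the robot as it stands.
- The arm moves only by the tool step_arm, never from a script. Its argument "plan" is a list of rows, each a list of 2 entries, a list of its own where there are three numbers: the shift along the tool's x, y, z in m, then the turn, a rotation vector about the tool's x, y, z in degrees. A call has 1 to 5 rows; each row is the pose to reach, as a shift and turn from the pose commanded when the call began, along the tool's axes at that moment; what a row does not reach only later rows make up. A row lasts 1/10 s, in which the tool goes at most 50 mm and 8.59 degrees, less where a joint would pass 70% of its speed; a pose out of reach is approached as far as the arm can. A call with a gripper value outside its range is refused whole. "fingers" is the opening in per cent of the stroke, from 0 (shut) to 100 (fully open), set as the call begins (left out, the last holds). The fingers move at their own pace and stop on an object; the grip force is fixed at half the most. Time passes only in rows, so rows that repeat a pose let the fingers close. It gives the time, the measured TCP pose, the force and the opening at its end, in the units of the state.
- telemetry.get_obs(): the state, without advancing time (a new reading comes with each control period).
- viewer.camera(name): name is "scene" or "top"; returns the picture (480x640x3 uint8, red, green, blue); there is no depth.
- viewer.get_calibration(name): a dict with "K" (3x3 intrinsics, pixels), "origin" and "orientation" of the camera in the world. Camera axes: x right, y up, looking along -z (the intrinsics and any distortion apply to the point x, -y, -z); pixel columns grow to the right and rows downward; lengths in m; the calibration is good to about 2 mm. A picture is of the moment at which its call begins. get_calibration takes no time and is no camera call.
- ticket.hand_in(): hands the job in, once; it reports no verdict.
Trained networks look in the newest picture that a camera, given by its name, has taken for a name from the list of things; names that differ only in an ending like _2 or _b are one class to them, and where a whole thing is asked for, a point or a joint stands for the part that bears it (a point fixed in the world has none). Each returns a list of dicts, best first, with "score" (0 to 1); they miss things now and then, are a little off and sometimes report something else, mostly with a low value. They report only what shows in the picture. A call takes as long as a camera call. They do not tell look-alikes from the thing itself.
- nets.boxes_of(thing, camera): "extent" ([left, top, right, bottom] in pixels, round what is visible of it).
The state is a dict: "time_s": time; "q": joint angles; "dq": joint speeds; "joint_efforts": joint torques, N m; "eef_pos": TCP position; "eef_rot": TCP orientation; "wrist_force": force on the tool from outside, world axes, zero at the start; "torque": the same for the moment, N m; "opening": opening from 0.0 (shut) to 1.0 (fully open).
Only numpy, scipy, OpenCV 4.12 (cv2) and the standard library are available. Lean on these libraries where they do the work, as an engineer would, in place of code of your own. Each camera call takes 0.05 s, during which the arm holds its last target.

## Working session

There is one attempt and no reset: what is moved stays moved. The work goes in short steps, Python scripts to look and compute and a tool call to move; the robot and the scene stay as the last step left them, time stands still between calls to the robot, and variables do not carry over. Pictures are saved under pics/ and viewed, and the job is handed in when it is done.

Besides the shell and the picture viewer there is one more tool, called in YAML: its name, and indented under it one key for each argument. step_arm: Moves the arm, as the interface text tells. Its arguments: {"type":"object","properties":{"plan":{"type":"array"},"fingers":{"type":"number"}},"required":["plan"]}

```bash
ls; mkdir -p pics
cat > h.py <<'E'
import numpy as np, cv2
from scipy.spatial.transform import Rotation as R
from bench import telemetry, viewer, ticket, nets, ctrl
def snap(cam,fn):
    im=viewer.camera(cam); cv2.imwrite('pics/'+fn,im[:,:,::-1]); return im
def cal(cam):
    c=viewer.get_calibration(cam); K=np.array(c['K']); o=np.array(c['origin']); q=np.array(c['orientation'])
    Rm = q if q.shape==(3,3) else R.from_quat(q[[1,2,3,0]]).as_matrix()
    return K,o,Rm,c
def proj(cam,P):
    K,o,Rm,c=cal(cam); p=(np.atleast_2d(P)-o)@Rm; p=p*[1,-1,-1]; p=p@K.T; return p[:,:2]/p[:,2:]
def ray(cam,uv,z):
    K,o,Rm,c=cal(cam); uv=np.atleast_2d(uv).astype(float)
    d=np.c_[uv,np.ones(len(uv))]@np.linalg.inv(K).T*[1,-1,-1]; d=d@Rm.T
    return o+d*((z-o[2])/d[:,2])[:,None]
E
python3 - <<'E'
from h import *
for c in('scene','top'):
    snap(c,c+'0.png'); print(cal(c)[3])
    for t in ('starwheel','wide_wheel','filler','queue_bottle1','hub_top','shaft_tip'):
        try: print(c,t,[(np.round(d['extent']).tolist(),round(d['score'],2)) for d in nets.boxes_of(t,c)][:4])
        except Exception as e: print(t,e)
print(telemetry.get_obs(),ctrl.tip_reach)
E
```

```text
pics
{'K': array([[443.75475503,   0.        , 318.14638798],
       [  0.        , 443.75475503, 244.20230145],
       [  0.        ,   0.        ,   1.        ]]), 'origin': array([1.42875258, 0.20973921, 0.85213392]), 'orientation': array([0.54949112, 0.26169407, 0.33932551, 0.71724049])}
scene starwheel [([120.0, 260.0, 181.0, 300.0], 0.86), ([186.0, 214.0, 239.0, 253.0], 0.67)]
scene wide_wheel [([260.0, 237.0, 306.0, 274.0], 0.66)]
scene filler [([183.0, 214.0, 237.0, 253.0], 0.7), ([370.0, 232.0, 543.0, 348.0], 0.62)]
scene queue_bottle1 [([469.0, 241.0, 491.0, 279.0], 0.78), ([498.0, 244.0, 522.0, 281.0], 0.71), ([182.0, 218.0, 235.0, 255.0], 0.6)]
scene hub_top [([120.0, 263.0, 174.0, 301.0], 0.91), ([182.0, 216.0, 236.0, 252.0], 0.56)]
scene shaft_tip [([374.0, 230.0, 545.0, 341.0], 0.92)]
{'K': array([[525.76275759,   0.        , 309.20889201],
       [  0.        , 525.76275759, 248.86550723],
       [  0.        ,   0.        ,   1.        ]]), 'origin': array([ 0.46790218, -0.01042619,  1.28359924]), 'orientation': array([-0.70222393, -0.02874921,  0.02546121,  0.710919
[... 472 characters left out ...]

{'time_s': 0.7, 'q': array([ 1.12868783e+00,  1.80750598e-01,  1.60697675e+00, -1.28431557e-05,
        1.35377786e+00, -2.06309101e-01]), 'dq': array([-3.39335368e-05,  4.81852398e-05,  5.34284529e-04,  6.69214422e-04,
        1.24044680e-03,  1.23559869e-03]), 'joint_efforts': array([-1.30984852e-03, -4.44709218e+01, -3.51624870e+01, -1.61522480e-04,
        4.81575535e-04, -2.24173243e-05]), 'eef_pos': array([0.13433897, 0.55912288, 0.23932752]), 'eef_rot': array([-1.38422231e-05,  7.85371773e-01,  6.19024374e-01,  4.19471592e-05]), 'wrist_force': array([-0.75444005, -0.11591259, -0.4544849 ]), 'torque': array([-0.00238628,  0.04655677,  0.02360063]), 'opening': 1.0009688352275845} 0.008
```

View pics/top0.png

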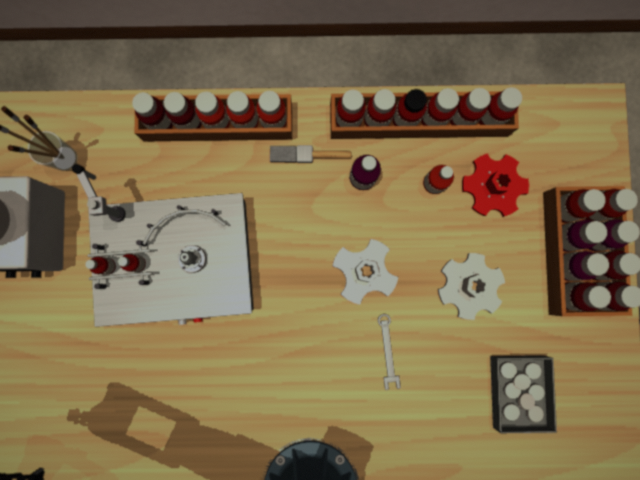

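View pics/scene0.png

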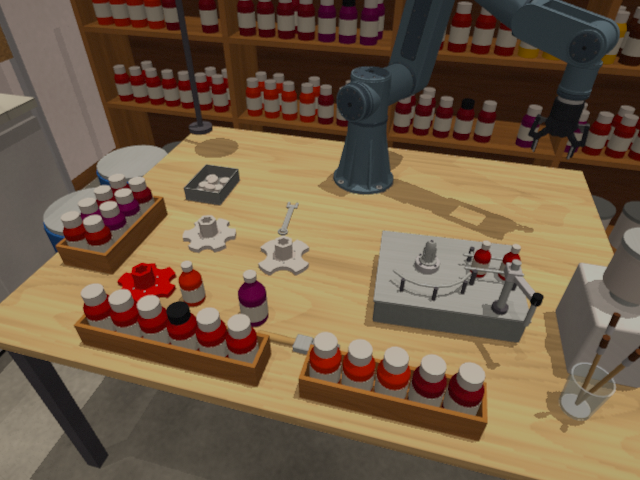

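Top view: the white wheel at (366,271) has four pockets. The white wheel at (472,286) looks six-pocketed. The red look-alike is at (496,184). The target should be the one at (472,286), so I'll confirm it in an enlarged crop and look at the shaft too.

Run:
```python
import cv2,numpy as np
t=cv2.imread('pics/top0.png'); s=cv2.imread('pics/scene0.png')
f=lambda im,x,y,w,h,k: cv2.resize(im[y:y+h,x:x+w],None,fx=k,fy=k,interpolation=cv2.INTER_CUBIC)
cv2.imwrite('pics/c1.png',np.hstack([f(t,430,240,80,90,5),f(s,175,205,80,90,5)[:450]]))
cv2.imwrite('pics/c2.png',np.vstack([f(t,80,180,190,70*2,4)]))
cv2.imwrite('pics/c3.png',f(s,370,220,160,130,5))
```

```text
(no output)
```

View pics/c1.png

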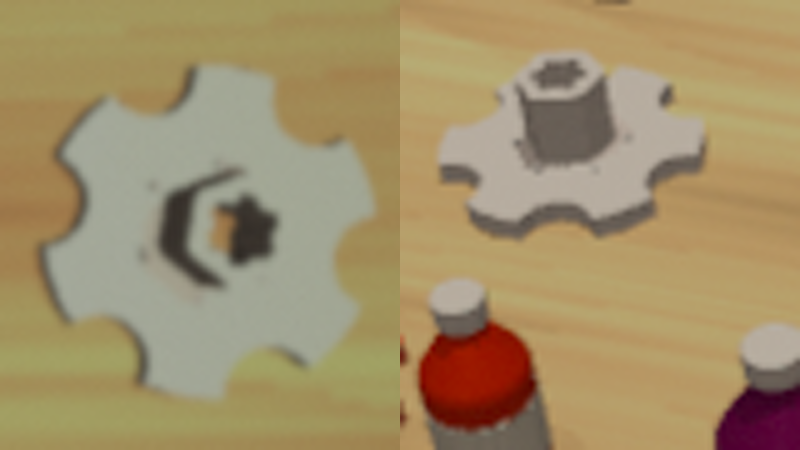

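View pics/c2.png

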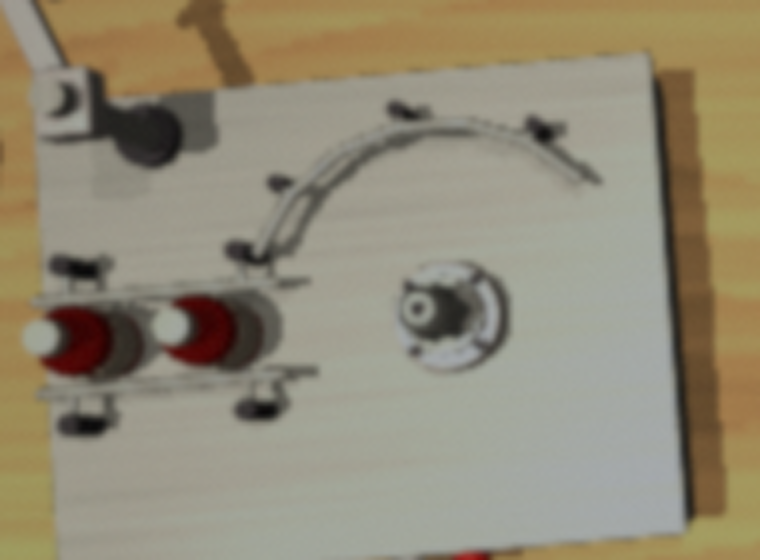

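View pics/c3.png

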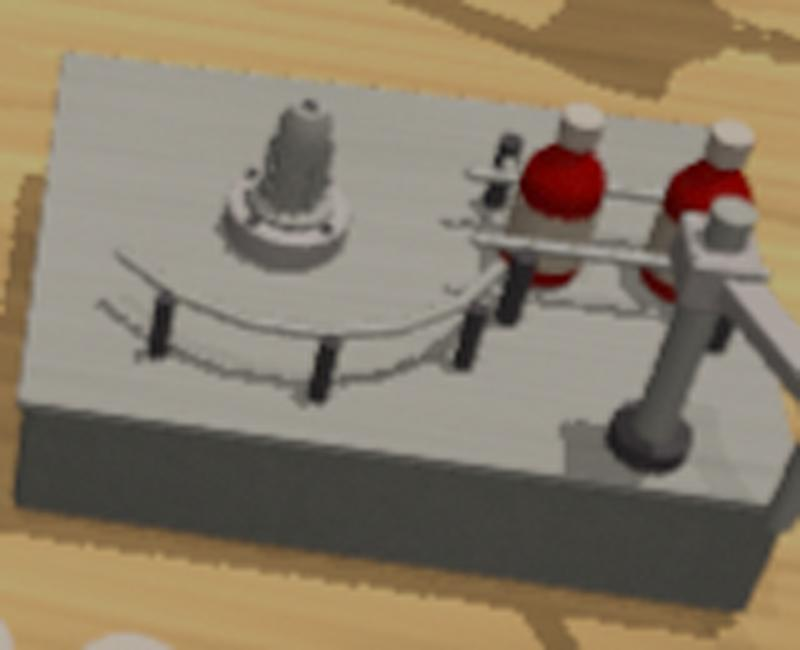

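The crop confirms that the wheel at top (472,286), scene (209,233), is white with six pockets and a hex hub. The shaft tip is at about top (184,257), scene (432,241). Next I'll measure both with model fits.

```bash
cat > fit.py <<'E'
from h import *
from scipy.optimize import minimize, least_squares
def plate(n=6,pr=.022,pc=.082):
    a=np.linspace(0,2*np.pi,720,endpoint=False); P=[]
    # star: radius along angle = min(0.08, exit of pocket circle)
    for t in a:
        r=.08
        d=(t+np.pi/n)%(2*np.pi/n)-np.pi/n
        s=pc*np.sin(abs(d))
        if s<pr: r=min(r,pc*np.cos(d)-np.sqrt(pr**2-s**2))
        P.append([r*np.cos(t),r*np.sin(t)])
    return np.array(P)
PL=plate(); ah=np.radians(np.arange(30,390,60)); HX=.024/np.cos(np.pi/6)*np.c_[np.cos(ah),np.sin(ah)]
S=8
def sil(cam,p,box,z0=0.):
    x,y,th=p; c,s=np.cos(th),np.sin(th); M=np.array([[c,s],[-s,c]])
    x0,y0,x1,y1=box; im=np.zeros(((y1-y0)*4,(x1-x0)*4),np.uint8)
    def draw(poly):
        q=(proj(cam,poly)-[x0,y0]+.5)*4-.5
        cv2.fillPoly(im,[np.round(q*16).astype(np.int32)],255,shift=4)
    for z in np.linspace(0,.015,6): draw(np.c_[PL@M+[x,y],np.full(len(PL),z0+z)])
    hp=np.vstack([np.c_[HX@M+[x,y],np.full(6,z0+z)] for z in(.015,.065)])
    q=proj(cam,hp).astype(np.float32); q=(cv2.convexHull(q)[:,0]-[x0,y0]+.5)*4-.5
    cv2.fillPoly(im,[np.round(q*16).astype(np.int32)],255,shift=4)
    return cv2.resize(im,(x1-x0,y1-y0),interpolation=cv2.INTER_AREA)/255.
E
python3 - <<'E'
from fit import *
boxes={'top':(425,240,520,335),'scene':(170,200,255,268)}
masks={}
for c,b in boxes.items():
    im=cv2.imread(f'pics/{c}0.png')[b[1]:b[3],b[0]:b[2]]
    hsv=cv2.cvtColor(im,cv2.COLOR_BGR2HSV); m=(hsv[...,1]<75).astype(np.uint8)
    n,l,st,_=cv2.connectedComponentsWithStats(m); k=1+np.argmax(st[1:,4]); m=(l==k).astype(float)
    if c=='top':
        cn,_=cv2.findContours((m*255).astype(np.uint8),cv2.RETR_EXTERNAL,cv2.CHAIN_APPROX_NONE); mm=np.zeros(m.shape,np.uint8); cv2.drawContours(mm,cn,-1,1,-1); m=mm.astype(float)
    masks[c]=m; 
def cost(p,cams): return sum(((sil(c,p,boxes[c])-masks[c])**2).sum() for c in cams)
x0=ray('top',[[472,286]],.015)[0,:2]; print(x0)
for cams in(('top',),('scene',),('top','scene')):
    best=None
    for t in np.radians(np.arange(0,60,10)):
        r=minimize(lambda v:cost([v[0]/100,v[1]/100,v[2]/5],cams),[x0[0]*100,x0[1]*100,t*5],method='Nelder-Mead',options=dict(initial_simplex=np.array([[x0[0]*100,x0[1]*100,t*5]])+np.array([[0,0,0],[1,0,0],[0,1,0],[0,0,.5]]),xatol=.005,fatol=.05))
        if best is None or r.fun<best.fun: best=r
    v=best.x; p=[v[0]/100,v[1]/100,v[2]/5]; print(cams,best.fun,p[:2],np.degrees(p[2])%60)
vis=[]
for c in boxes:
    d=np.dstack([masks[c],sil(c,p,boxes[c]),masks[c]*0])*255; vis.append(cv2.resize(d,(400,400)))
cv2.imwrite('pics/fit.png',np.hstack(vis))
E
```

```text
[ 0.47102203 -0.39521722]Traceback (most recent call last):
  File "<stdin>", line 16, in <module>
    res = _minimize_neldermead(fun, x0, args, callback, bounds=bounds,
                               **options)
    fxr = func(xr)
    fx = function(np.copy(x), *(wrapper_args + args))
  File "<stdin>", line 16, in <lambda>
  File "<stdin>", line 11, in cost
  File "<stdin>", line 11, in <genexpr>
  File "fit.py", line 21, in sil
    for z in np.linspace(0,.015,6): draw(np.c_[PL@M+[x,y],np.full(len(PL),z0+z)])
                                    ~~~~^^^^^^^^^^^^^^^^^^^^^^^^^^^^^^^^^^^^^^^^^
  File "fit.py", line 19, in draw
    q=(proj(cam,poly)-[x0,y0]+.5)*4-.5
       ~~~~^^^^^^^^^^
  File "h.py", line 11, in proj
    K,o,Rm,c=cal(cam); p=(np.atleast_2d(P)-o)@Rm; p=p*[1,-1,-1]; p=p@K.T; return p[:,:2]/p[:,2:]
             ~~~^^^^^
  File "h.py", line 7, in cal
    c=viewer.get_calibration(cam); K=np.array(c['K']); o=np.array(c['origin']); q=np.array(c['orientation'])
ValueError: time passes only in moves, steps and waits
```

Too many calibration calls in the loop, so I'll cache it.

```bash
python3 - <<'E'
from h import *
import pickle
pickle.dump({c:cal(c) for c in('top','scene')},open('cal.pkl','wb'))
E
sed -i 's/^def proj/import pickle,os\nif os.path.exists("cal.pkl"):\n    _C=pickle.load(open("cal.pkl","rb"))\n    cal=lambda c:_C[c]\ndef proj/' h.py
cat > wf.py <<'E'
from fit import *
boxes={'top':(425,240,520,335),'scene':(170,200,255,268)}
masks={}
for c,b in boxes.items():
    im=cv2.imread(f'pics/{c}0.png')[b[1]:b[3],b[0]:b[2]]
    hsv=cv2.cvtColor(im,cv2.COLOR_BGR2HSV); m=(hsv[...,1]<75).astype(np.uint8)
    n,l,st,_=cv2.connectedComponentsWithStats(m); k=1+np.argmax(st[1:,4]); m=(l==k).astype(float)
    cn,_=cv2.findContours((m*255).astype(np.uint8),cv2.RETR_EXTERNAL,cv2.CHAIN_APPROX_NONE); mm=np.zeros(m.shape,np.uint8); cv2.drawContours(mm,cn,-1,1,-1); m=mm.astype(float)
    masks[c]=m
def cost(p,cams): return sum(((sil(c,p,boxes[c])-masks[c])**2).sum() for c in cams)
x0=ray('top',[[472,286]],.015)[0,:2]; print(x0)
for cams in(('top',),('scene',),('top','scene')):
    best=None
    for t in np.radians(np.arange(0,60,10)):
        s0=np.array([x0[0]*100,x0[1]*100,t*5])
        r=minimize(lambda v:cost([v[0]/100,v[1]/100,v[2]/5],cams),s0,method='Nelder-Mead',options=dict(initial_simplex=s0+np.array([[0,0,0],[1,0,0],[0,1,0],[0,0,.5]]),xatol=.005,fatol=.05))
        if best is None or r.fun<best.fun: best=r
    v=best.x; p=[v[0]/100,v[1]/100,v[2]/5]; print(cams,best.fun,p[:2],np.degrees(p[2])%60)
vis=[]
for c in boxes:
    d=np.dstack([masks[c],sil(c,p,boxes[c]),masks[c]*0])*255; vis.append(cv2.resize(d,(400,400)))
cv2.imwrite('pics/fit.png',np.hstack(vis))
E
time python3 wf.py
```

```text
[ 0.47102203 -0.39521722]
('top',) 32.48985774702038 [np.float64(0.4714294763803419), np.float64(-0.3951678850996819)] 18.47515477294078
('scene',) 29.101453287197234 [np.float64(0.4701348473657806), np.float64(-0.3939336198515572)] 18.600933596410666
('top', 'scene') 75.06036139946175 [np.float64(0.47125512400649244), np.float64(-0.39495548910297434)] 18.63214760220558[ WARN:0@5.901] global loadsave.cpp:1063 imwrite_ Unsupported depth image for selected encoder is fallbacked to CV_8U.

real	0m6.221s
user	0m6.626s
sys	0m0.131s
```

View pics/fit.png

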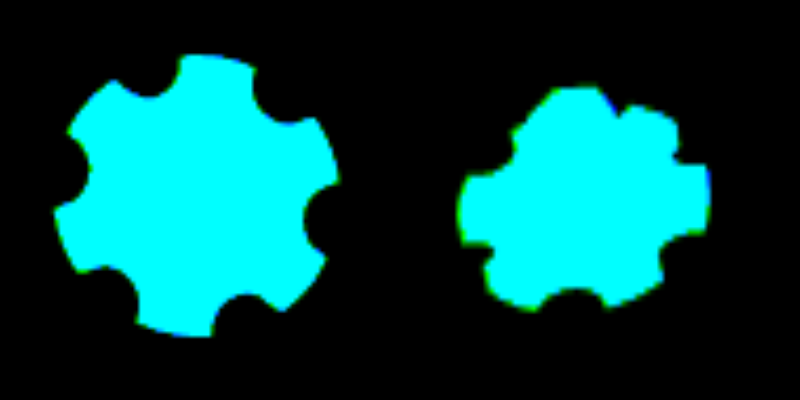

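```bash
cat > ff.py <<'E'
from fit import *
b=(70,180,270,340)
im=cv2.imread('pics/top0.png')[b[1]:b[3],b[0]:b[2]]
hsv=cv2.cvtColor(im,cv2.COLOR_BGR2HSV); m=((hsv[...,1]<70)&(hsv[...,2]>110)).astype(np.uint8)
m=cv2.morphologyEx(m,cv2.MORPH_OPEN,np.ones((3,3)))
n,l,st,_=cv2.connectedComponentsWithStats(m); k=1+np.argmax(st[1:,4]); m=(l==k).astype(np.uint8)
cn,_=cv2.findContours(m,cv2.RETR_EXTERNAL,cv2.CHAIN_APPROX_NONE); mm=np.zeros(m.shape,np.uint8); cv2.drawContours(mm,cn,-1,1,-1)
D=np.array([[-.135,-.125],[.145,-.125],[.145,.235],[-.135,.235]])
w=np.ones(m.shape); w[:55,:75]=0   # filling head corner
w[:, :30]=0
def rot(t): c,s=np.cos(t),np.sin(t); return np.array([[c,s],[-s,c]])
def rend(p,h=.09):
    q=(proj('top',np.c_[D@rot(p[2])+p[:2],np.full(4,h)])-[b[0],b[1]]+.5)*4-.5
    o=np.zeros((m.shape[0]*4,m.shape[1]*4),np.uint8); cv2.fillPoly(o,[np.round(q*16).astype(np.int32)],255,shift=4)
    return cv2.resize(o,(m.shape[1],m.shape[0]),interpolation=cv2.INTER_AREA)/255.
s0=ray('top',[[193,259]],.115)[0,:2]; print('shoulder c',s0,'tip top',ray('top',[[184,257]],.173)[0,:2],'tip scene',ray('scene',[[432,241]],.173)[0,:2])
S0=np.array([s0[0]*100,s0[1]*100,.3])
r=minimize(lambda v:(w*(rend([v[0]/100,v[1]/100,v[2]/5])-mm)**2).sum(),S0,method='Nelder-Mead',options=dict(initial_simplex=S0+np.array([[0,0,0],[1,0,0],[0,1,0],[0,0,.5]]),xatol=.003,fatol=.02))
p=[r.x[0]/100,r.x[1]/100,r.x[2]/5]; print(r.fun,p,np.degrees(p[2]))
cv2.imwrite('pics/ff.png',cv2.resize((np.dstack([mm,rend(p),mm*0])*255).astype(np.uint8),None,fx=4,fy=4,interpolation=cv2.INTER_NEAREST))
big=cv2.imread('pics/scene0.png')
f=lambda P,z:proj('scene',np.c_[np.array(P)@rot(p[2])+p[:2],np.full(len(P),z)])
an=np.linspace(0,2*np.pi,40)
crop=cv2.resize(big[200:360,360:560],None,fx=4,fy=4,interpolation=cv2.INTER_CUBIC)
bt=cv2.resize(cv2.imread('pics/top0.png')[180:340,70:270],None,fx=4,fy=4,interpolation=cv2.INTER_CUBIC)
for cam,I,o in(('scene',crop,(360,200)),('top',bt,(70,180))):
    f=lambda P,z:np.round(((proj(cam,np.c_[np.array(P)@rot(p[2])+p[:2],np.full(len(P),z)])-o+.5)*4)*16).astype(np.int32)
    for P,z in((D,.09),(.022*np.c_[np.cos(an),np.sin(an)],.115),(.0085*np.c_[np.cos(an),np.sin(an)],.173),([[.0255,.089],[.0255,.222]],.123),([[-.0255,.089],[-.0255,.222]],.123)):
        cv2.polylines(I,[f(P,z)],True,(0,255,0),1,shift=4)
cv2.imwrite('pics/ffs.png',crop);cv2.imwrite('pics/fft.png',bt)
E
python3 ff.py
```

```text
shoulder c [0.5383122  0.25369365] tip top [0.53929854 0.25969387] tip scene [0.54075825 0.26117054]
1185.7768704344483 [np.float64(0.5406702899482595), np.float64(0.26233113815130404), np.float64(0.06621114422025517)] 3.7936191205526355
```

View pics/fft.png

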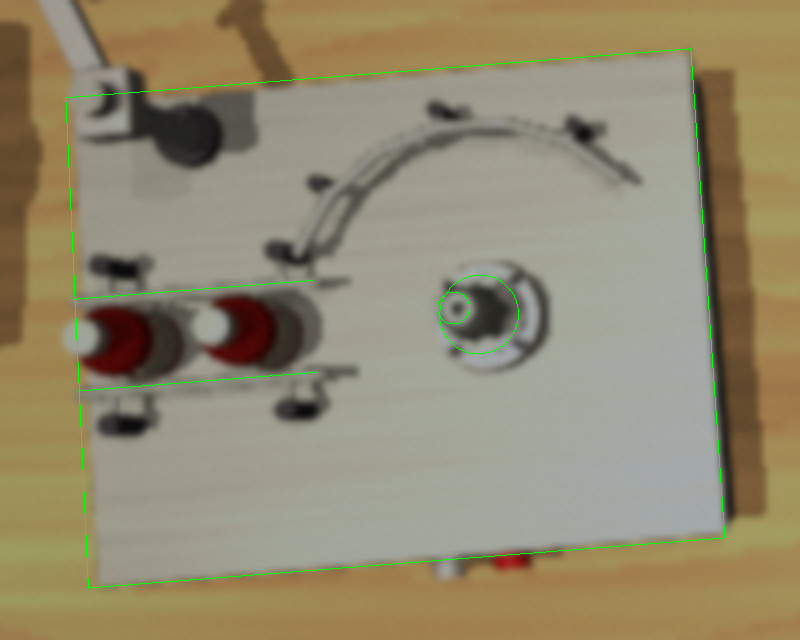

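View pics/ffs.png

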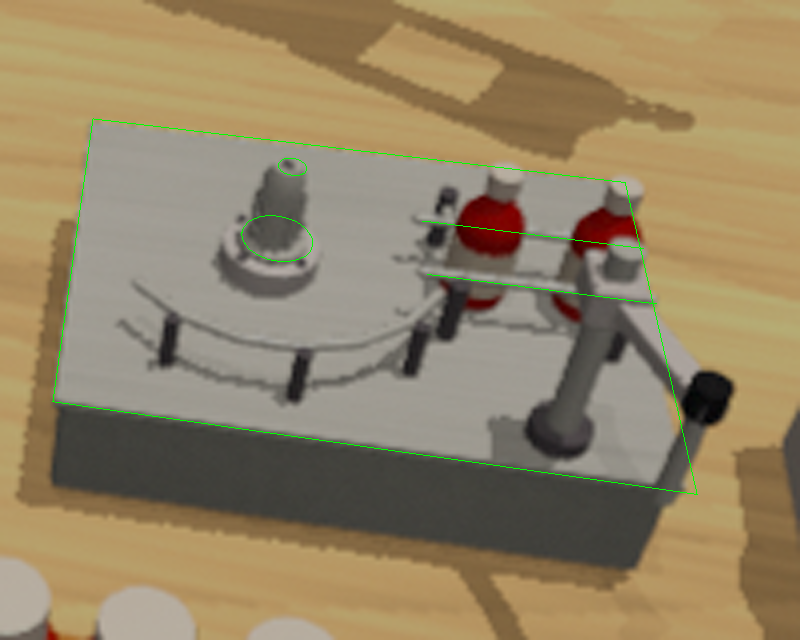

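```bash
cat > edge.py <<'E'
from fit import *
def rot(t): c,s=np.cos(t),np.sin(t); return np.array([[c,s],[-s,c]])
from scipy.ndimage import map_coordinates, gaussian_filter
g=cv2.cvtColor(cv2.imread('pics/top0.png'),cv2.COLOR_BGR2HSV)[...,1].astype(float); g=gaussian_filter(g,1)
p0=np.array([.5405,.2615,np.radians(3.7)])
D={'r':([-.135,-.125],[.145,-.125]),'u':([.145,-.12],[.145,.08]),'d':([-.135,-.12],[-.135,.23]),'l':([-.13,.235],[-.05,.235])}
pts=[]
for k,(a,bb) in D.items():
    a,bb=np.array(a),np.array(bb)
    for t in np.linspace(.05,.95,25):
        L=a+(bb-a)*t; nrm=np.array([(bb-a)[1],-(bb-a)[0]]); nrm/=np.linalg.norm(nrm)
        off=np.arange(-.012,.0121,.0005)
        W=(L+off[:,None]*nrm)@rot(p0[2])+p0[:2]; uv=proj('top',np.c_[W,np.full(len(W),.09)])
        v=map_coordinates(g,[uv[:,1],uv[:,0]],order=1); d=np.abs(np.gradient(v)); i=np.argmax(d)
        if d[i]>2 and 0<i<len(off)-1: pts.append((k,L,nrm,uv[i]))
# solve
X=ray('top',[q[3] for q in pts],.09)[:,:2]
def res(p):
    l=(X-p[:2])@rot(p[2]).T
    return np.array([(l[i]-pts[i][1])@pts[i][2] for i in range(len(pts))])*1000
s=least_squares(res,p0,loss='soft_l1'); print(s.x,np.degrees(s.x[2]),len(pts))
rr=res(s.x)
for k in D: print(k,np.round(np.median([rr[i] for i in range(len(pts)) if pts[i][0]==k]),2), [int(round(rr[i])) for i in range(len(pts)) if pts[i][0]==k])
t=cv2.imread('pics/top0.png');c=cv2.imread('pics/scene0.png')
A=cv2.resize(t[240:278,174:214],None,fx=10,fy=10,interpolation=cv2.INTER_CUBIC);B=cv2.resize(c[232:270,412:452],None,fx=10,fy=10,interpolation=cv2.INTER_CUBIC)
cv2.imwrite('pics/sh.png',np.clip(np.hstack([A,B]).astype(float)*1.4,0,255).astype(np.uint8))
E
python3 edge.py
```

```text
[0.53957289 0.2575578  0.06734254] 3.858443540707285 100
r -0.5 [1, -1, -1, 0, -1, 0, 0, -1, 0, 0, -1, 0, 0, -2, 0, 0, -2, 0, 0, -1, -1, -2, -1, -1, -4]
u -1.53 [0, -1, -2, -1, -2, -1, -1, 0, -1, -2, -1, -2, -1, -2, -1, -2, -1, -2, -1, -2, -2, -2, -2, -2, -2]
d 1.73 [3, 2, 3, 2, 3, 3, 2, 3, 1, 2, -8, 2, 2, 1, 2, 1, 2, 2, 2, 1, 2, 1, 2, 1, 1]
l 0.92 [0, 0, 0, 0, 1, 1, 1, 1, 2, 1, 1, 0, 0, -1, -1, -1, 0, 1, 1, 1, 1, 0, 1, 1, 1]
```

View pics/sh.png

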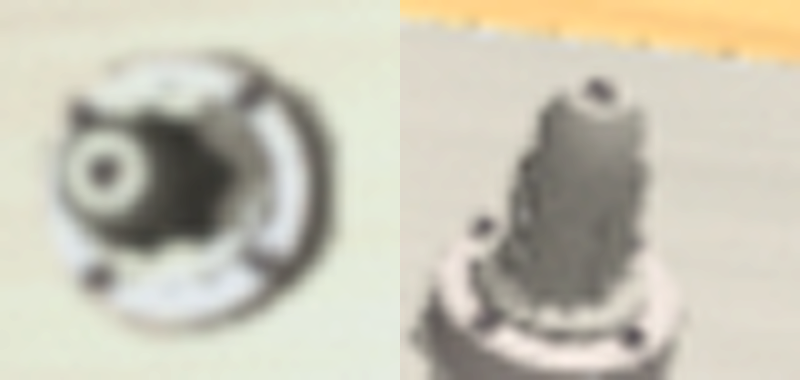

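Filler: shaft axis about (0.540, 0.259), yaw about 3.8°. Wheel: (0.471, -0.395), yaw 18.6°. Next is a helper that gives shifts in tool axes.

```bash
cat > go.py <<'E'
import sys
from h import *
def st():
    o=telemetry.get_obs(); q=o['eef_rot']; Rm=R.from_quat(q[[1,2,3,0]]).as_matrix(); return o,Rm
if __name__=='__main__':
    a=list(map(float,sys.argv[1:]))
    o,Rm=st(); p=o['eef_pos']; yaw=np.degrees(np.arctan2(Rm[1,0],Rm[0,0]))
    print('t',round(o['time_s'],2),'p',np.round(p,4),'yaw',round(yaw,2),'tilt z',np.round(Rm[:,2],3),'F',np.round(o['wrist_force'],1),'T',np.round(o['torque'],2),'open',round(o['opening'],3),'q6',round(np.degrees(o['q'][5]),1))
    if a:
        d=Rm.T@(np.array(a[:3])-p)*1000; 
        dy=(yaw-a[3]+180)%360-180 if len(a)>3 else 0
        print('tool shift mm',np.round(d,1),'turn about z deg',round(dy,1),'rows',max(np.linalg.norm(d)/50,abs(dy)/8.59))
E
python3 - <<'E'
from h import *
# triangulate tip
for cam,uv in(('top',(183.8,256.7)),('scene',(431.3,240.5))): print(cam,ray(cam,[uv],.173)[0])
E
python3 go.py .45 .1 .32 -41.4
```

```text
top [0.53994065 0.26012203 0.173     ]
scene [0.53922236 0.25938534 0.173     ]
t 0.7 p [0.1343 0.5591 0.2393] yaw 76.49 tilt z [ 0.  0. -1.] F [-0.8 -0.1 -0.5] T [-0.    0.05  0.02] open 1.001 q6 -11.8
tool shift mm [-372.7  414.2  -80.7] turn about z deg 117.9 rows 13.72408012830927
```

step_arm:
  plan:
    - [[-0.01, 0.01, -0.04], [0, 0, 8]]
    - [[-0.04, 0.045, -0.06], [0, 0, 16]]
    - [[-0.07, 0.08, -0.075], [0, 0, 24]]
    - [[-0.1, 0.115, -0.08], [0, 0, 32]]
    - [[-0.133, 0.148, -0.08], [0, 0, 40]]
  fingers: 100

```text
time_s: 1.2
eef_pos: [0.2484, 0.3943, 0.3208]
eef_rot: [-0.001, 0.951, 0.311, 0.001]
wrist_force: [0.0, 0.5, 0.4]
opening: 1.0
```

```bash
python3 go.py .45 .1 .32 -41.4
```

```text
t 1.2 p [0.2484 0.3943 0.3208] yaw 36.2 tilt z [ 0.002  0.002 -1.   ] F [0.  0.5 0.4] T [ 0.02 -0.02 -0.05] open 1.0 q6 7.0
tool shift mm [-11.1 356.6   0.7] turn about z deg 77.6 rows 9.033400374087465
```

step_arm:
  plan:
    - [[-0.002, 0.045, 0], [0, 0, 8]]
    - [[-0.004, 0.09, 0], [0, 0, 16]]
    - [[-0.006, 0.135, 0], [0, 0, 24]]
    - [[-0.008, 0.18, 0], [0, 0, 32]]
    - [[-0.01, 0.225, 0], [0, 0, 40]]

```text
time_s: 1.7
eef_pos: [0.3736, 0.2068, 0.3197]
eef_rot: [-0.0, 0.999, -0.033, 0.001]
wrist_force: [-0.3, 0.7, 0.3]
opening: 0.997
```

```bash
python3 go.py .471 -.395 .2 -41.4
```

```text
t 1.7 p [0.3736 0.2068 0.3197] yaw -3.83 tilt z [ 0.001  0.    -1.   ] F [-0.3  0.7  0.3] T [-0.02 -0.02 -0.04] open 0.997 q6 16.8
tool shift mm [137.3 594.  119.6] turn about z deg 37.6 rows 12.424679524934096
```

step_arm:
  plan:
    - [[0.011, 0.048, 0], [0, 0, 7]]
    - [[0.022, 0.096, 0], [0, 0, 14]]
    - [[0.033, 0.144, 0], [0, 0, 21]]
    - [[0.044, 0.192, 0], [0, 0, 28]]
    - [[0.055, 0.24, 0], [0, 0, 37.6]]

```text
time_s: 2.2
eef_pos: [0.4131, -0.0366, 0.3197]
eef_rot: [-0.0, 0.938, -0.345, 0.001]
wrist_force: [1.7, 0.4, -1.1]
opening: 0.999
```

```bash
python3 go.py .471 -.395 .15 -41.4
```

```text
t 2.2 p [ 0.4131 -0.0366  0.3197] yaw -40.42 tilt z [ 0.001 -0.    -1.   ] F [ 1.7  0.4 -1.1] T [0.01 0.02 0.01] open 0.999 q6 18.8
tool shift mm [276.3 235.4 169.9] turn about z deg 1.0 rows 8.015425055590903
```

step_arm:
  plan:
    - [[0.037, 0.031, 0.01], [0, 0, 1]]
    - [[0.074, 0.062, 0.02], [0, 0, 1]]
    - [[0.111, 0.093, 0.03], [0, 0, 1]]
    - [[0.148, 0.124, 0.04], [0, 0, 1]]
    - [[0.185, 0.155, 0.05], [0, 0, 1]]

```text
time_s: 2.7
eef_pos: [0.4547, -0.2745, 0.269]
eef_rot: [0.0, 0.936, -0.351, 0.0]
wrist_force: [1.2, 0.4, 0.6]
opening: 1.002
```

```bash
python3 go.py .471 -.395 .1 -41.4
```

```text
t 2.7 p [ 0.4547 -0.2745  0.269 ] yaw -41.13 tilt z [ 0.001 -0.    -1.   ] F [1.2 0.4 0.6] T [-0.05 -0.02 -0.03] open 1.002 q6 -2.8
tool shift mm [ 91.4  80.1 169.1] turn about z deg 0.3 rows 4.165095898316752
```

step_arm:
  plan:
    - [[0.03, 0.026, 0.02], [0, 0, 0]]
    - [[0.061, 0.054, 0.05], [0, 0, 0]]
    - [[0.0914, 0.08, 0.09], [0, 0, 0.3]]
    - [[0.0914, 0.08, 0.139], [0, 0, 0.3]]
    - [[0.0914, 0.08, 0.169], [0, 0, 0.3]]

```text
time_s: 3.2
eef_pos: [0.4699, -0.3934, 0.097]
eef_rot: [-0.001, 0.935, -0.354, -0.001]
wrist_force: [0.1, 0.7, -0.4]
opening: 1.0
```

```bash
python3 go.py .471 -.395 .030 -41.4
python3 - <<'E'
from h import *
t=snap('top','t1.png');s=snap('scene','s1.png')
f=lambda im,x,y,w,h,k: cv2.resize(im[y:y+h,x:x+w,::-1],None,fx=k,fy=k,interpolation=cv2.INTER_CUBIC)
cv2.imwrite('pics/c4.png',np.hstack([f(t,425,240,100,100,4),f(s,165,175,100,100,4)]))
E
```

```text
t 3.2 p [ 0.4699 -0.3934  0.097 ] yaw -41.52 tilt z [-0.002  0.002 -1.   ] F [ 0.1  0.7 -0.4] T [-0.02 -0.02 -0.01] open 1.0 q6 -9.5
tool shift mm [ 2.   0.5 67. ] turn about z deg -0.1 rows 1.3400809658982942
```

View pics/c4.png

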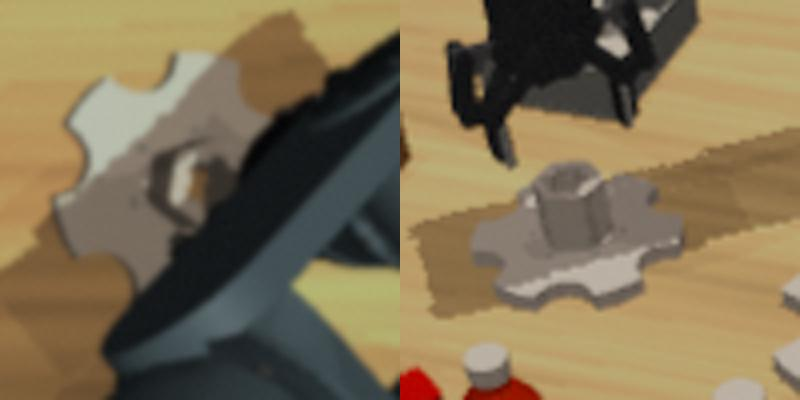

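The open jaws straddle the hub: scene crop shows the fingers at (505,165) and (625,125) on either side of the hub at (572,175). Now I'll descend.

step_arm:
  plan:
    - [[0.002, 0.0005, 0.04], [0, 0, 0]]
    - [[0.002, 0.0005, 0.064], [0, 0, 0]]
    - [[0.002, 0.0005, 0.064], [0, 0, 0]]

```text
time_s: 3.6
eef_pos: [0.4713, -0.3928, 0.0349]
eef_rot: [-0.001, 0.935, -0.353, -0.002]
wrist_force: [0.4, 1.2, 0.3]
opening: 1.005
```

```bash
python3 go.py .471 -.395 .032 -41.4
```

```text
t 3.6 p [ 0.4713 -0.3928  0.0349] yaw -41.38 tilt z [-0.003  0.003 -1.   ] F [0.4 1.2 0.3] T [-0.01  0.04 -0.02] open 1.005 q6 -9.5
tool shift mm [1.2 1.8 2.9] turn about z deg 0.0 rows 0.07248123990976253
```

step_arm:
  plan:
    - [[0.001, 0.0015, 0.002], [0, 0, 0]]
    - [[0.001, 0.0015, 0.002], [0, 0, 0]]
    - [[0.001, 0.0015, 0.002], [0, 0, 0]]
    - [[0.001, 0.0015, 0.002], [0, 0, 0]]
  fingers: 0

```text
time_s: 4.0
eef_pos: [0.4728, -0.3972, 0.037]
eef_rot: [0.001, 0.935, -0.353, 0.001]
wrist_force: [-2.2, 1.1, 7.2]
opening: 0.551
```

step_arm:
  plan:
    - [[0, 0, 0], [0, 0, 0]]
    - [[0, 0, 0], [0, 0, 0]]
    - [[0, 0, 0], [0, 0, 0]]
    - [[0, 0, 0], [0, 0, 0]]

```text
time_s: 4.4
eef_pos: [0.4728, -0.3972, 0.037]
eef_rot: [0.001, 0.935, -0.353, 0.001]
wrist_force: [-2.2, 1.7, 8.0]
opening: 0.552
```

```bash
python3 go.py .471 -.395 .032 -41.4
```

```text
t 4.4 p [ 0.4728 -0.3972  0.037 ] yaw -41.39 tilt z [ 0.002 -0.002 -1.   ] F [-2.2  1.7  8. ] T [0.46 0.57 0.04] open 0.552 q6 -9.6
tool shift mm [-2.8 -0.4  5. ] turn about z deg 0.0 rows 0.1149573914962953
```

step_arm:
  plan:
    - [[0, 0, -0.01], [0, 0, 0]]
    - [[0, 0, -0.03], [0, 0, 0]]
    - [[0, 0, -0.05], [0, 0, 0]]
    - [[0, 0, -0.08], [0, 0, 0]]
    - [[0, 0, -0.08], [0, 0, 0]]

```text
time_s: 4.9
eef_pos: [0.4742, -0.3986, 0.1194]
eef_rot: [0.002, 0.935, -0.353, 0.004]
wrist_force: [0.4, -0.4, -3.4]
opening: 0.553
```

```bash
python3 go.py .471 -.395 .25 -41.4
```

```text
t 4.9 p [ 0.4742 -0.3986  0.1194] yaw -41.4 tilt z [ 0.006 -0.007 -1.   ] F [ 0.4 -0.4 -3.4] T [-0.04 -0.07  0.05] open 0.553 q6 -9.6
tool shift mm [  -3.6   -0.4 -130.6] turn about z deg 0.0 rows 2.6129331962797995
```

step_arm:
  plan:
    - [[0, 0, -0.04], [0, 0, 0]]
    - [[0, 0, -0.085], [0, 0, 0]]
    - [[-0.02, -0.02, -0.12], [0, 0, 0]]
    - [[-0.05, -0.05, -0.14], [0, 0, 0]]
    - [[-0.078, -0.078, -0.15], [0, 0, 0]]

```text
time_s: 5.4
eef_pos: [0.4653, -0.2854, 0.2657]
eef_rot: [0.0, 0.935, -0.354, 0.001]
wrist_force: [0.9, 1.0, -4.4]
opening: 0.555
```

```bash
python3 go.py .5396 .2598 .27 -26.2
```

```text
t 5.4 p [ 0.4653 -0.2854  0.2657] yaw -41.47 tilt z [ 0.002 -0.002 -1.   ] F [ 0.9  1.  -4.4] T [-0.02 -0.01 -0.05] open 0.555 q6 -2.5
tool shift mm [-305.3 -457.8   -5. ] turn about z deg -15.3 rows 11.005474697196146
```

step_arm:
  plan:
    - [[-0.026, -0.04, -0.005], [0, 0, -1]]
    - [[-0.052, -0.079, -0.005], [0, 0, -3]]
    - [[-0.078, -0.118, -0.005], [0, 0, -5]]
    - [[-0.104, -0.157, -0.005], [0, 0, -7]]
    - [[-0.13, -0.196, -0.005], [0, 0, -9]]

```text
time_s: 5.9
eef_pos: [0.4966, -0.0511, 0.2682]
eef_rot: [-0.0, 0.96, -0.279, -0.0]
wrist_force: [1.2, -0.3, -4.3]
opening: 0.55
```

```bash
python3 go.py .5396 .2598 .275 -26.2
```

```text
t 5.9 p [ 0.4966 -0.0511  0.2682] yaw -32.34 tilt z [-0.001  0.    -1.   ] F [ 1.2 -0.3 -4.3] T [-0.04 -0.13 -0.01] open 0.55 q6 12.8
tool shift mm [-130.  -285.6   -6.7] turn about z deg -6.1 rows 6.2776522215256
```

step_arm:
  plan:
    - [[-0.02, -0.044, -0.004], [0, 0, -1]]
    - [[-0.04, -0.088, -0.006], [0, 0, -3]]
    - [[-0.06, -0.132, -0.006], [0, 0, -4]]
    - [[-0.08, -0.176, -0.006], [0, 0, -5]]
    - [[-0.1, -0.22, -0.006], [0, 0, -6]]

```text
time_s: 6.4
eef_pos: [0.5301, 0.1883, 0.274]
eef_rot: [0.0, 0.974, -0.228, -0.0]
wrist_force: [1.2, -1.0, -4.4]
opening: 0.554
```

```bash
python3 go.py .5396 .2598 .270 -26.2
```

```text
t 6.4 p [0.5301 0.1883 0.274 ] yaw -26.36 tilt z [-0.001 -0.    -1.   ] F [ 1.2 -1.  -4.4] T [-0.05 -0.01 -0.01] open 0.554 q6 33.8
tool shift mm [-23.2 -68.3   4. ] turn about z deg -0.2 rows 1.444908393671262
```

step_arm:
  plan:
    - [[-0.01, -0.03, 0], [0, 0, 0]]
    - [[-0.02, -0.058, 0], [0, 0, 0]]
    - [[-0.0232, -0.068, 0.004], [0, 0, 0]]
    - [[-0.0232, -0.068, 0.004], [0, 0, 0]]
    - [[-0.0232, -0.068, 0.004], [0, 0, 0]]

```text
time_s: 6.9
eef_pos: [0.5396, 0.2566, 0.2701]
eef_rot: [0.001, 0.974, -0.228, -0.001]
wrist_force: [-0.1, 0.1, -4.5]
opening: 0.553
```

```bash
python3 go.py .5396 .2598 .270 -26.2
python3 - <<'E'
from h import *
t=snap('top','t2.png');s=snap('scene','s2.png')
f=lambda im,x,y,w,h,k: cv2.resize(im[y:y+h,x:x+w,::-1],None,fx=k,fy=k,interpolation=cv2.INTER_CUBIC)
cv2.imwrite('pics/c5.png',np.hstack([f(t,110,190,140,150,3),f(s,370,140,150,150,3)[:450]]))
E
```

```text
t 6.9 p [0.5396 0.2566 0.2701] yaw -26.41 tilt z [-0.002 -0.001 -1.   ] F [-0.1  0.1 -4.5] T [-0.03  0.05  0.01] open 0.553 q6 40.5
tool shift mm [-1.4 -2.8  0.1] turn about z deg -0.2 rows 0.06374761617986963
```

View pics/c5.png

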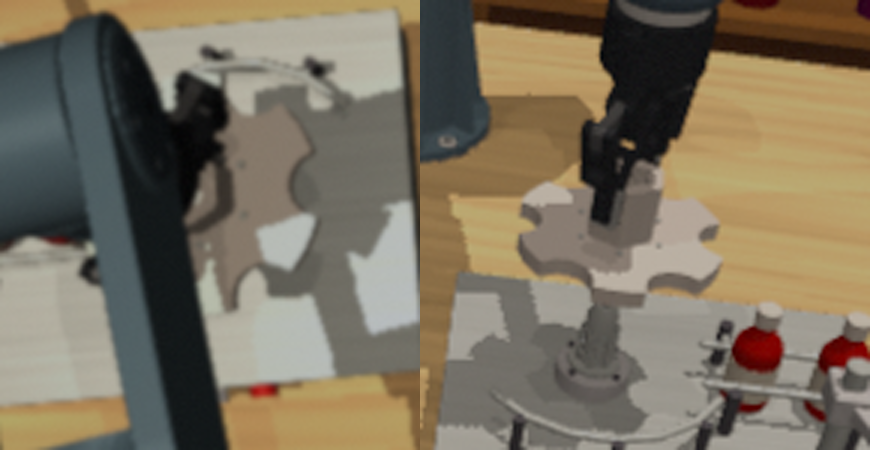

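```bash
cat > ef.py <<'E'
import sys
from fit import *
from scipy.ndimage import map_coordinates, gaussian_filter
def gradfield(fn):
    im=cv2.imread(fn).astype(float); im=np.dstack([gaussian_filter(im[...,k],.8) for k in range(3)])
    gx=np.gradient(im,axis=1);gy=np.gradient(im,axis=0); return np.sqrt((gx**2+gy**2).sum(2))
def outline(cam,p,z0):
    # silhouette contour of plate only
    x,y,th=p;c,s=np.cos(th),np.sin(th);M=np.array([[c,s],[-s,c]])
    return [proj(cam,np.c_[PL@M+[x,y],np.full(len(PL),z0+z)]) for z in(.015,0)]
def score(G,p,z0,valid):
    tot=0
    for c in G:
        top=outline(c,p,z0)[0]
        v=map_coordinates(G[c],[top[:,1],top[:,0]],order=1); ok=valid[c](top)
        tot+=np.minimum(v[ok],60).mean()
    return tot
E
cat > run2.py <<'E'
from ef import *
G={'scene':gradfield('pics/s2.png'),'top':gradfield('pics/t2.png')}
# scene occlusion: finger/hub region px; top: visible only u>110+195/3.. 
valid={'scene':lambda q:~((q[:,0]>370+170/3)&(q[:,0]<370+245/3)&(q[:,1]<140+250/3)),'top':lambda q:(q[:,0]>110+235/3)}
z0=.270-.037
for cams in(['scene'],['top'],['scene','top']):
  for zz in (z0-.003,z0,z0+.003):
    g={c:G[c] for c in cams}
    f=lambda v:-score(g,[v[0],v[1],v[2]/20],zz,valid)
    best=None
    for dx in np.arange(-.008,.0081,.002):
      for dy in np.arange(-.008,.0081,.002):
        for a in (-28,-26.4,-25): 
          v=[.5396+dx,.2566+dy,np.radians(a)*20]; s=f(v)
          if best is None or s<best[0]: best=(s,v)
    s0=np.array(best[1]); r=minimize(f,s0,method='Nelder-Mead',options=dict(initial_simplex=s0+np.array([[0,0,0],[.001,0,0],[0,.001,0],[0,0,.2]]),xatol=1e-5))
    print(cams,round(zz,4),round(r.fun,2),np.round(r.x[:2],4),round(np.degrees(r.x[2]/20),2))
p=[r.x[0],r.x[1],r.x[2]/20]
I=cv2.resize(cv2.imread('pics/s2.png')[180:290,520-110-20:520-110+120],None,fx=5,fy=5,interpolation=cv2.INTER_CUBIC)
for q in outline('scene',p,z0): cv2.polylines(I,[np.round((q-[390,180]+.5)*5).astype(int)],True,(0,255,0),1)
cv2.imwrite('pics/o.png',I)
E
python3 run2.py
```

```text
['scene'] 0.23 -31.49 [0.5363 0.2583] -26.68
['scene'] 0.233 -31.76 [0.5405 0.258 ] -26.55
['scene'] 0.236 -31.83 [0.5446 0.2578] -26.66
['top'] 0.23 -28.63 [0.5381 0.2598] -23.44
['top'] 0.233 -28.62 [0.5379 0.2592] -23.4
['top'] 0.236 -28.63 [0.5376 0.2587] -23.26
['scene', 'top'] 0.23 -56.26 [0.5378 0.2591] -24.28
['scene', 'top'] 0.233 -58.29 [0.5402 0.2587] -26.21
['scene', 'top'] 0.236 -55.44 [0.5423 0.2584] -27.58
```

View pics/o.png

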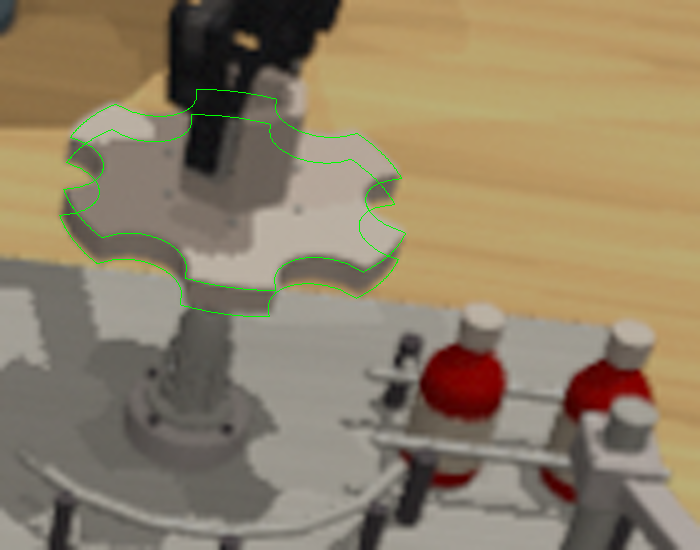

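The wheel outline fits the scene picture well and hangs about 1 mm from the shaft axis. I'll correct that and descend slowly.

step_arm:
  plan:
    - [[-0.001, -0.0007, 0.02], [0, 0, 0]]
    - [[-0.001, -0.0007, 0.04], [0, 0, 0]]
    - [[-0.001, -0.0007, 0.052], [0, 0, 0]]
    - [[-0.001, -0.0007, 0.06], [0, 0, 0]]
    - [[-0.001, -0.0007, 0.06], [0, 0, 0]]

```text
time_s: 7.5
eef_pos: [0.5391, 0.2579, 0.2103]
eef_rot: [0.0, 0.973, -0.229, -0.001]
wrist_force: [0.3, 0.2, -5.1]
opening: 0.554
```

step_arm:
  plan:
    - [[0, 0, 0.003], [0, 0, 0]]
    - [[0, 0, 0.006], [0, 0, 0]]
    - [[0, 0, 0.009], [0, 0, 0]]
    - [[0, 0, 0.012], [0, 0, 0]]
    - [[0, 0, 0.012], [0, 0, 0]]

```text
time_s: 8.0
eef_pos: [0.5392, 0.2586, 0.1988]
eef_rot: [0.0, 0.974, -0.228, -0.0]
wrist_force: [-0.1, -0.4, -4.7]
opening: 0.551
```

```bash
python3 go.py .5390 .2577 .187 -26.2
```

```text
t 8.0 p [0.5392 0.2586 0.1988] yaw -26.4 tilt z [-0.001 -0.    -1.   ] F [-0.1 -0.4 -4.7] T [-0.01  0.01  0.09] open 0.551 q6 40.7
tool shift mm [ 0.2  0.9 11.8] turn about z deg -0.2 rows 0.23715731785780736
```

step_arm:
  plan:
    - [[0, 0, 0.003], [0, 0, 0]]
    - [[0, 0, 0.006], [0, 0, 0]]
    - [[0, 0, 0.009], [0, 0, 0]]
    - [[0, 0, 0.009], [0, 0, 0]]

```text
time_s: 8.4
eef_pos: [0.5392, 0.2585, 0.1896]
eef_rot: [0.0, 0.974, -0.228, -0.0]
wrist_force: [-0.2, 0.0, -4.5]
opening: 0.556
```

step_arm:
  plan:
    - [[0, 0, 0.002], [0, 0, 0]]
    - [[0, 0, 0.004], [0, 0, 0]]
    - [[0, 0, 0.004], [0, 0, 0]]

```text
time_s: 8.7
eef_pos: [0.5397, 0.2586, 0.1869]
eef_rot: [-0.0, 0.974, -0.228, 0.0]
wrist_force: [-2.4, -1.1, 0.7]
opening: 0.554
```

```bash
python3 go.py .5390 .2577 .187 -26.2
```

```text
t 8.7 p [0.5397 0.2586 0.1869] yaw -26.4 tilt z [ 0. -0. -1.] F [-2.4 -1.1  0.7] T [-0.3   0.37  0.03] open 0.554 q6 40.7
tool shift mm [-0.2  1.1 -0.1] turn about z deg -0.2 rows 0.023323602086600826
```

The wheel rests on the tooth tops (underside about 150 mm) with about 5 N. Now I'll rock it to find the mesh.

step_arm:
  plan:
    - [[0, 0, 0.0005], [0, 0, 3]]
    - [[0, 0, 0.0005], [0, 0, 6]]
    - [[0, 0, 0.0005], [0, 0, 9]]
    - [[0, 0, 0.0005], [0, 0, 12]]
    - [[0, 0, 0.0005], [0, 0, 12]]

```text
time_s: 9.2
eef_pos: [0.5399, 0.2582, 0.1867]
eef_rot: [0.0, 0.944, -0.329, 0.001]
wrist_force: [-2.9, -3.7, 4.3]
opening: 0.556
```

```bash
python3 go.py
```

```text
t 9.2 p [0.5399 0.2582 0.1867] yaw -38.43 tilt z [ 0.001 -0.001 -1.   ] F [-2.9 -3.7  4.3] T [-0.72  0.54  0.05] open 0.556 q6 52.7
```

step_arm:
  plan:
    - [[0, 0, 0], [0, 0, 3]]
    - [[0, 0, 0], [0, 0, 6]]
    - [[0, 0, 0], [0, 0, 9]]
    - [[0, 0, 0], [0, 0, 12]]
    - [[0, 0, 0], [0, 0, 12]]

```text
time_s: 9.7
eef_pos: [0.5392, 0.2586, 0.1851]
eef_rot: [0.0, 0.905, -0.425, -0.0]
wrist_force: [-1.8, -0.7, -3.5]
opening: 0.556
```

```bash
python3 go.py
```

```text
t 9.7 p [0.5392 0.2586 0.1851] yaw -50.36 tilt z [-0.001  0.    -1.   ] F [-1.8 -0.7 -3.5] T [-0.12  0.25 -0.01] open 0.556 q6 64.6
```

It dropped in: z fell to 0.1851 and the force went. Now I'll push gently down.

step_arm:
  plan:
    - [[0, 0, 0.003], [0, 0, 0]]
    - [[0, 0, 0.006], [0, 0, 0]]
    - [[0, 0, 0.009], [0, 0, 0]]
    - [[0, 0, 0.009], [0, 0, 0]]

```text
time_s: 10.1
eef_pos: [0.5391, 0.2586, 0.1758]
eef_rot: [0.0, 0.905, -0.426, -0.001]
wrist_force: [-1.5, -0.1, -5.1]
opening: 0.549
```

```bash
python3 go.py
```

```text
t 10.1 p [0.5391 0.2586 0.1758] yaw -50.37 tilt z [-0.001 -0.    -1.   ] F [-1.5 -0.1 -5.1] T [-0.08  0.36 -0.01] open 0.549 q6 64.6
```

step_arm:
  plan:
    - [[0, 0, 0.004], [0, 0, 0]]
    - [[0, 0, 0.008], [0, 0, 0]]
    - [[0, 0, 0.012], [0, 0, 0]]
    - [[0, 0, 0.016], [0, 0, 0]]
    - [[0, 0, 0.017], [0, 0, 0]]

```text
time_s: 10.6
eef_pos: [0.5391, 0.2585, 0.159]
eef_rot: [0.0, 0.905, -0.426, -0.0]
wrist_force: [-5.0, -1.6, -0.7]
opening: 0.554
```

step_arm:
  plan:
    - [[0, 0, 0.002], [0, 0, 0]]
    - [[0, 0, 0.004], [0, 0, 0]]
    - [[0, 0, 0.005], [0, 0, 0]]
    - [[0, 0, 0.005], [0, 0, 0]]

```text
time_s: 11.0
eef_pos: [0.539, 0.2586, 0.1545]
eef_rot: [0.0, 0.905, -0.426, -0.0]
wrist_force: [-5.5, -1.8, -3.1]
opening: 0.55
```

```bash
python3 go.py
```

```text
t 11.0 p [0.539  0.2586 0.1545] yaw -50.39 tilt z [-0.001 -0.    -1.   ] F [-5.5 -1.8 -3.1] T [-0.08  0.91  0.09] open 0.55 q6 64.7
```

step_arm:
  plan:
    - [[-0.0006, 0.0008, 0.001], [0, 0, 0]]
    - [[-0.0006, 0.0008, 0.002], [0, 0, 0]]
    - [[-0.0006, 0.0008, 0.003], [0, 0, 0]]
    - [[-0.0006, 0.0008, 0.003], [0, 0, 0]]

```text
time_s: 11.4
eef_pos: [0.5389, 0.2586, 0.152]
eef_rot: [-0.0, 0.905, -0.426, 0.0]
wrist_force: [-1.8, 0.5, -1.9]
opening: 0.557
```

```bash
python3 go.py
```

```text
t 11.4 p [0.5389 0.2586 0.152 ] yaw -50.41 tilt z [ 0.001  0.    -1.   ] F [-1.8  0.5 -1.9] T [-0.12  0.38  0.13] open 0.557 q6 64.7
```

step_arm:
  plan:
    - [[0, 0, 0.001], [0, 0, 0]]
    - [[0, 0, 0.0015], [0, 0, 0]]
    - [[0, 0, 0.0015], [0, 0, 0]]

```text
time_s: 11.7
eef_pos: [0.539, 0.2586, 0.1519]
eef_rot: [-0.0, 0.905, -0.426, 0.001]
wrist_force: [-6.3, -1.1, 8.7]
opening: 0.551
```

```bash
python3 go.py
```

```text
t 11.7 p [0.539  0.2586 0.1519] yaw -50.4 tilt z [ 0.001  0.    -1.   ] F [-6.3 -1.1  8.7] T [-0.35  1.05  0.04] open 0.551 q6 64.7
```

Seated: z holds at 0.1519 at about 13 N net, so the underside is at about 115 mm. I'll relieve the pressure, then turn 24° counter-clockwise from above (tool z negative) to bring a pocket to the chute.

step_arm:
  plan:
    - [[-0.0003, 0.0004, -0.0012], [0, 0, 0]]
    - [[-0.0003, 0.0004, -0.0012], [0, 0, -4]]
    - [[-0.0003, 0.0004, -0.0012], [0, 0, -8]]
    - [[-0.0003, 0.0004, -0.0012], [0, 0, -12]]
    - [[-0.0003, 0.0004, -0.0012], [0, 0, -12]]

```text
time_s: 12.2
eef_pos: [0.5387, 0.2581, 0.152]
eef_rot: [-0.0, 0.944, -0.329, 0.001]
wrist_force: [-1.3, -2.7, 1.5]
opening: 0.556
```

```bash
python3 go.py .539 .2586 .152 -26.2
```

```text
t 12.2 p [0.5387 0.2581 0.152 ] yaw -38.38 tilt z [ 0.001 -0.    -1.   ] F [-1.3 -2.7  1.5] T [-0.44  0.25  0.01] open 0.556 q6 52.7
tool shift mm [-0.1 -0.6  0. ] turn about z deg -12.2 rows 1.4183204338322497
```

step_arm:
  plan:
    - [[0, 0, 0], [0, 0, -4]]
    - [[0, 0, 0], [0, 0, -8]]
    - [[0, 0, 0], [0, 0, -12.2]]
    - [[0, 0, 0], [0, 0, -12.2]]
    - [[0, 0, 0], [0, 0, -12.2]]

```text
time_s: 12.7
eef_pos: [0.539, 0.258, 0.152]
eef_rot: [0.0, 0.974, -0.228, 0.001]
wrist_force: [0.4, -4.8, 2.2]
opening: 0.551
```

```bash
python3 go.py .539 .2586 .152 -26.2
cat > run3.py <<'E'
import sys
from ef import *
tag=sys.argv[1]
t=snap('top','t%s.png'%tag);s=snap('scene','s%s.png'%tag)
f=lambda im,x,y,w,h,k: cv2.resize(im[y:y+h,x:x+w,::-1],None,fx=k,fy=k,interpolation=cv2.INTER_CUBIC)
cv2.imwrite('pics/c%s.png'%tag,np.hstack([f(t,110,190,140,150,3),f(s,370,180,150,150,3)]))
E
python3 run3.py 3
```

```text
t 12.7 p [0.539 0.258 0.152] yaw -26.38 tilt z [ 0.002 -0.001 -1.   ] F [ 0.4 -4.8  2.2] T [-0.84 -0.17  0.03] open 0.551 q6 40.7
tool shift mm [-0.2 -0.5 -0. ] turn about z deg -0.2 rows 0.02139818840731612
```

View pics/c3.png

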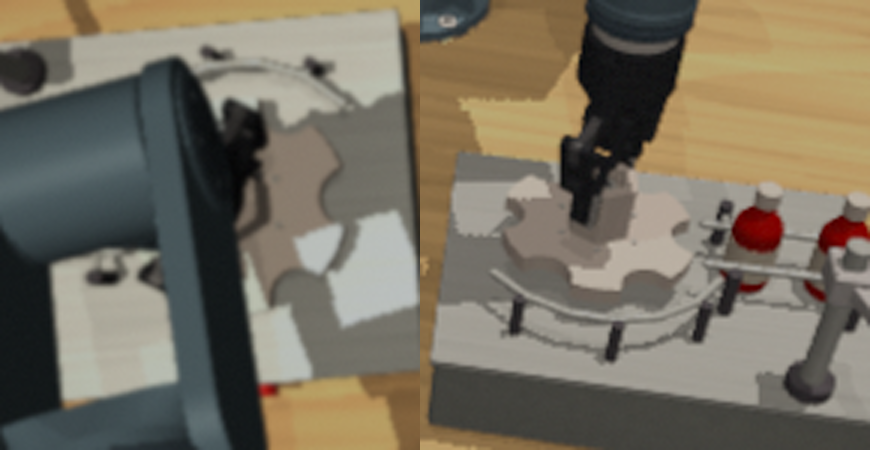

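step_arm:
  plan:
    - [[0.0004, 0.0009, -0.0006], [0, 0, -0.2]]
    - [[0.0004, 0.0009, -0.0006], [0, 0, -0.2]]
    - [[0.0004, 0.0009, -0.0006], [0, 0, -0.2]]

```text
time_s: 13.1
eef_pos: [0.5388, 0.2578, 0.152]
eef_rot: [-0.001, 0.974, -0.225, 0.001]
wrist_force: [5.3, -1.7, -3.6]
opening: 0.554
```

step_arm:
  plan:
    - [[0, 0, 0], [0, 0, 0]]
    - [[0, 0, 0], [0, 0, 0]]
    - [[0, 0, 0], [0, 0, 0]]
    - [[0, 0, 0], [0, 0, 0]]
    - [[0, 0, 0], [0, 0, 0]]
  fingers: 100

```text
time_s: 13.6
eef_pos: [0.5378, 0.2577, 0.1521]
eef_rot: [-0.0, 0.974, -0.225, -0.0]
wrist_force: [-0.3, 0.1, 0.5]
opening: 1.002
```

```bash
python3 go.py
```

```text
t 13.6 p [0.5378 0.2577 0.1521] yaw -26.0 tilt z [-0.  0. -1.] F [-0.3  0.1  0.5] T [-0.03  0.   -0.01] open 1.002 q6 40.2
```

step_arm:
  plan:
    - [[0, 0, -0.02], [0, 0, 0]]
    - [[0, 0, -0.06], [0, 0, 0]]
    - [[0, 0, -0.11], [0, 0, 0]]
    - [[0, 0, -0.15], [0, 0, 0]]
    - [[0, 0.03, -0.17], [0, 0, 0]]

```text
time_s: 14.1
eef_pos: [0.5266, 0.2324, 0.3269]
eef_rot: [-0.002, 0.975, -0.224, 0.003]
wrist_force: [-0.2, -0.4, 0.2]
opening: 0.999
```

```bash
python3 go.py .40 -.05 .32 -26
```

```text
t 14.1 p [0.5266 0.2324 0.3269] yaw -25.87 tilt z [ 0.007  0.003 -1.   ] F [-0.2 -0.4  0.2] T [ 0.02  0.01 -0.01] open 0.999 q6 37.8
tool shift mm [  9.2 309.4   5.3] turn about z deg 0.1 rows 6.190827202864945
```

step_arm:
  plan:
    - [[0.001, 0.045, 0], [0, 0, 0]]
    - [[0.003, 0.09, 0], [0, 0, 0]]
    - [[0.005, 0.135, 0], [0, 0, 0]]
    - [[0.007, 0.18, 0], [0, 0, 0]]
    - [[0.007, 0.225, 0], [0, 0, 0]]

```text
time_s: 14.6
eef_pos: [0.4315, 0.024, 0.3222]
eef_rot: [0.0, 0.974, -0.225, 0.0]
wrist_force: [1.3, -0.9, 0.2]
opening: 0.996
```

step_arm:
  plan:
    - [[0, 0.045, 0], [0, 0, 0]]
    - [[0, 0.085, 0], [0, 0, 0]]
    - [[0, 0.085, 0], [0, 0, 0]]

```text
time_s: 14.9
eef_pos: [0.3937, -0.0546, 0.3223]
eef_rot: [0.001, 0.974, -0.228, 0.0]
wrist_force: [0.2, 0.7, 0.6]
opening: 0.999
```

```bash
cat >> run3.py <<'E'
print(telemetry.get_obs()['time_s'])
E
python3 run3.py 4
```

```text
15.0
```

View pics/c4.png

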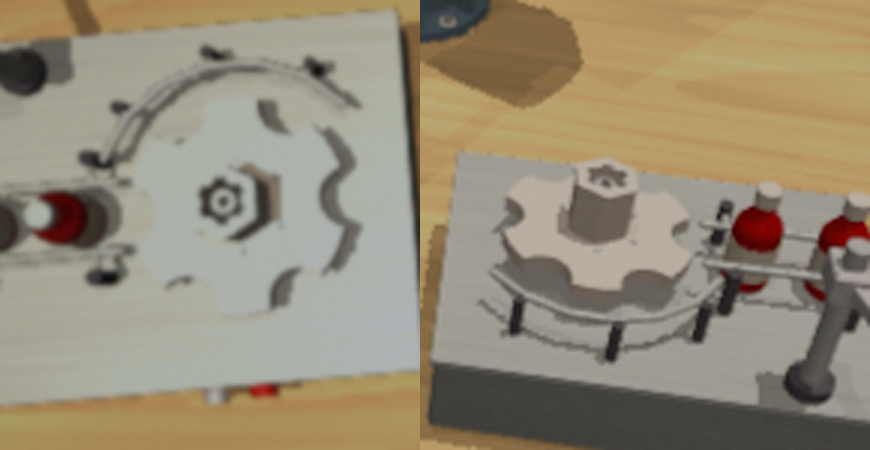

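The wheel sits on the shaft, with a pocket toward the chute at top crop (150,215). Next I'll measure its angle, height and the chute's direction precisely.

```bash
cat > run4.py <<'E'
import sys
from ef import *
tag=sys.argv[1]
G={'scene':gradfield('pics/s%s.png'%tag),'top':gradfield('pics/t%s.png'%tag)}
valid={'scene':lambda q:~((q[:,0]>370+145/3)&(q[:,0]<370+220/3)&(q[:,1]<180+200/3)),'top':lambda q:q[:,0]>0}
for cams in(['scene'],['top'],['scene','top']):
  for zz in (.112,.115,.118,.121):
    g={c:G[c] for c in cams}
    f=lambda v:-score(g,[v[0],v[1],v[2]/20],zz,valid)
    best=None
    for dx in np.arange(-.004,.0041,.002):
      for dy in np.arange(-.004,.0041,.002):
        for a in np.arange(-32,-19,1.5): 
          v=[.5396+dx,.2596+dy,np.radians(a)*20]; s=f(v)
          if best is None or s<best[0]: best=(s,v)
    s0=np.array(best[1]); r=minimize(f,s0,method='Nelder-Mead',options=dict(initial_simplex=s0+np.array([[0,0,0],[.001,0,0],[0,.001,0],[0,0,.2]]),xatol=1e-5))
    print(cams,round(zz,4),round(r.fun,2),np.round(r.x[:2],4),round(np.degrees(r.x[2]/20),2))
    if zz==.115: p=[r.x[0],r.x[1],r.x[2]/20]
vis=[]
for c,o in(('top',(130,190)),('scene',(390,220))):
    I=cv2.resize(cv2.imread('pics/%s%s.png'%(c[0],tag))[o[1]:o[1]+110,o[0]:o[0]+100],None,fx=4,fy=4,interpolation=cv2.INTER_CUBIC)
    for q in outline(c,p,.115): cv2.polylines(I,[np.round((q-o+.5)*4).astype(int)],True,(0,255,0),1)
    vis.append(I)
cv2.imwrite('pics/o%s.png'%tag,np.hstack(vis))
I=cv2.resize(cv2.imread('pics/t%s.png'%tag)[235:285,85:160],None,fx=10,fy=10,interpolation=cv2.INTER_CUBIC)
cv2.imwrite('pics/r%s.png'%tag,I)
E
python3 run4.py 4
```

```text
['scene'] 0.112 -33.48 [0.5368 0.2597] -25.89
['scene'] 0.115 -33.42 [0.5402 0.2595] -25.94
['scene'] 0.118 -33.25 [0.5436 0.2594] -25.98
['scene'] 0.121 -32.92 [0.5471 0.2592] -26.02
['top'] 0.112 -22.13 [0.5403 0.2607] -26.22
['top'] 0.115 -22.21 [0.5402 0.2602] -26.2
['top'] 0.118 -22.26 [0.5401 0.2597] -26.28
['top'] 0.121 -22.3 [0.5399 0.2591] -26.25
['scene', 'top'] 0.112 -52.31 [0.5385 0.2603] -26.3
['scene', 'top'] 0.115 -55.42 [0.5402 0.2598] -26.12
['scene', 'top'] 0.118 -52.1 [0.5421 0.2595] -26.09
['scene', 'top'] 0.121 -45.47 [0.5461 0.2592] -25.7
```

View pics/o4.png

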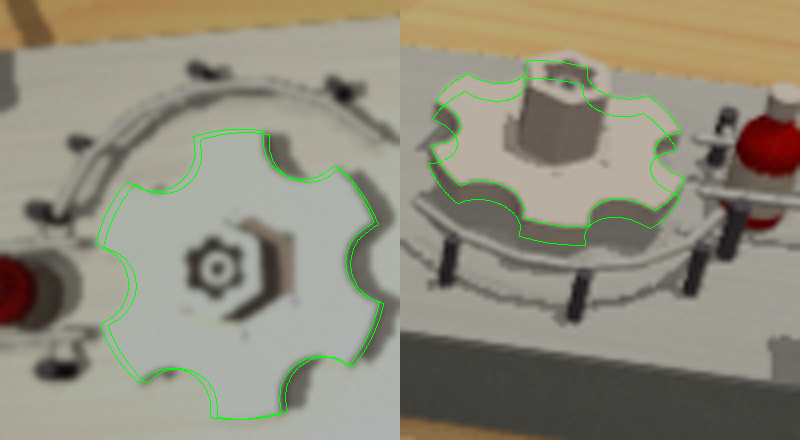

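View pics/r4.png

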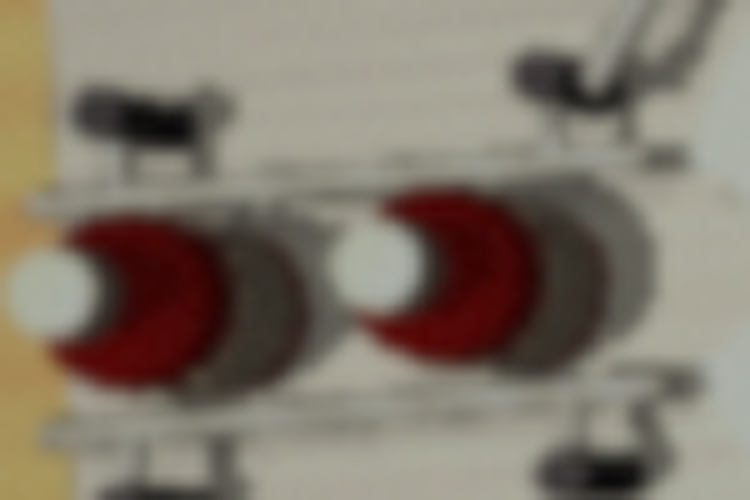

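Wheel: axis (0.5402, 0.2598), plate height consistent with home, pocket direction 93.85°. The chute direction deserves a better check, edge by edge.

```bash
cat >> edge.py <<'E'
print('--- per edge')
for k in D:
    XX=np.array([X[i] for i in range(len(pts)) if pts[i][0]==k]); 
    vx,vy,cx,cy=cv2.fitLine(XX.astype(np.float32),cv2.DIST_HUBER,0,.001,.001).ravel(); a=np.degrees(np.arctan2(vy,vx))
    print(k,'yaw',round((a+45)%90-45,2),'resid mm',np.round(np.std((XX-[cx,cy])@[-vy,vx])*1000,2))
# rails: bright ridge search at z=.123, both sides, in t4
g=gaussian_filter(cv2.cvtColor(cv2.imread('pics/t4.png'),cv2.COLOR_BGR2GRAY).astype(float),.6)
P=np.array([.5402,.2598]); th=np.radians(3.86)
for sx in(-.0255,.0255):
    Q=[]
    for ly in np.linspace(.1,.215,24):
        off=np.arange(-.005,.0051,.00025); W=(np.c_[sx+off,np.full(len(off),ly)])@rot(th)+P
        uv=proj('top',np.c_[W,np.full(len(W),.123)]); v=map_coordinates(g,[uv[:,1],uv[:,0]],order=1)
        i=np.argmax(v); Q.append([ly,sx+off[i]])
    Q=np.array(Q)*1000; c=np.polyfit(Q[:,0],Q[:,1],1); r=Q[:,1]-np.polyval(c,Q[:,0]); ok=abs(r)<1; c=np.polyfit(Q[ok,0],Q[ok,1],1)
    print('rail',sx,'extra yaw deg',round(-np.degrees(np.arctan(c[0])),2),'x at 155',round(np.polyval(c,155),2),ok.sum(),np.round(Q[:,1],1).tolist())
E
python3 edge.py | sed -n '/per/,$p'
```

```text
--- per edge
r yaw 4.14 resid mm 0.77
u yaw 4.13 resid mm 0.39
d yaw 4.16 resid mm 1.98
l yaw 2.95 resid mm 0.77Traceback (most recent call last):
  File "edge.py", line 41, in <module>
    Q=np.array(Q)*1000; c=np.polyfit(Q[:,0],Q[:,1],1); r=Q[:,1]-np.polyval(c,Q[:,0]); ok=abs(r)<1; c=np.polyfit(Q[ok,0],Q[ok,1],1)
                                                                                                     ~~~~~~~~~~^^^^^^^^^^^^^^^^^^^
    raise TypeError("expected non-empty vector for x")
TypeError: expected non-empty vector for x
```

View pics/t4.png

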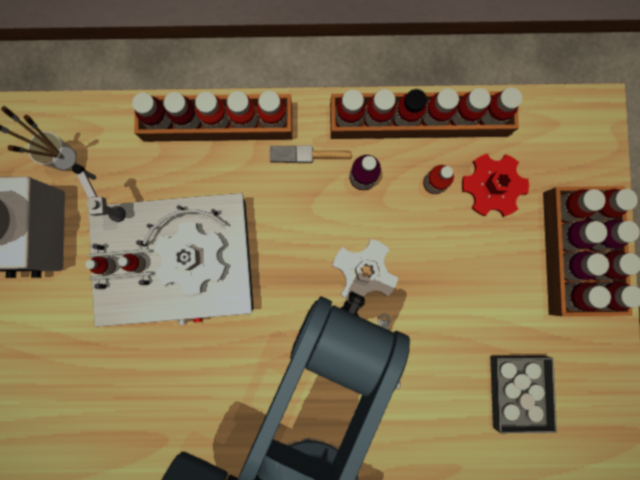

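The starwheel is on the shaft at (187,256). The queue bottles (101,264) and (131,262), the four-pocket wheel (366,271), the red wheel, the bottles and the brush are where they were. The arm covers most of the wrench. The arm is clear, so I'm handing in.

```bash
python3 -c "
from h import *
print(ticket.hand_in(), telemetry.get_obs()['time_s'])"
```

```text
the job is handed in; nothing more can be done
the job is handed in; nothing more can be done
```

The six-pocket starwheel is on the drive shaft, fully home, with one pocket square to the chute. The arm has let go and is clear. I handed the job in shortly after 15 s on the robot's clock.

**What I did:** I gripped the white six-pocket wheel by the hub and set it on the shaft's pilot. I rocked it about 24° under 5 to 9 N until the teeth meshed and pushed it home with about 13 N at most. Then I turned it 24° with the shaft and released it.

**Last checks:**
- **Seating:** the wheel travelled 35.0 mm from the tooth tops to its stop, the full height of the teeth. The camera fit puts its underside at about 115 mm.
- **Angle:** the pocket points at 93.85°, and the chute points at about 94.1° by three of the deck edges, so the error is about 0.3°.
- **Other things:** the waiting bottles, the four-pocket wheel, the red look-alike, the loose bottles and the brush show no movement. The arm hid most of the wrench in the last picture, but it never went near it.

**Checks that failed or disagreed:** the fourth, partly hidden deck edge gave 3° of yaw against 4.1° for the others, so I discounted it. A separate check of the chute rails failed in the script, so the chute direction rests on the deck edges alone. My first rough fit of the deck was a few millimetres off, so I took the shaft position from its tip as seen by both cameras.

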